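Put the microscope lenses away by colour

ROBOT

A 6-joint arm with a two-finger parallel gripper is mounted at the origin on the work surface. World frame = base frame: x ahead of the robot, y to its left, z up, the work surface at z = 0. Lengths are in m, angles in rad, forces in N, time in s.
With the tool pointing down it reaches from about 0.325 to 0.875 m from the base axis. Payload 4.4 kg.
Tool frame: the origin (TCP) lies at the centre of the arm's flange, where the gripper is bolted on; the fingertips stand 173 mm ahead of it and the grasp point (between the pads) lies 155 mm ahead of it; z points along the fingers, y is the line along which they close (so a half turn about z gives the same grasp; the last joint's range is limited). The gripper opens to 85 mm and grips with 20 to 120 N. Pads are 22 mm wide; open, the fingers measure 114 mm over their backs; the gripper's body (76 mm by 85 mm) begins 54 mm behind the grasp point. The pads swing forward as they close: fully open they stand 13 mm farther back than shut.
Start: joints at [1.046, 0.207, 1.542, -0, 1.393, -0.15], TCP at [0.21, 0.535, 0.405] pointing down, gripper open.
Joint ranges: [-2.73, 2.73], [-0.86, 2.22], [0.23, 2.46], [-1.11, 4.25], [0.08, 2.63], [-2.82, 2.82]. Speed limits (rad/s): [2.79, 2.79, 3.14, 3.14, 3.14, 3.14].

INTERFACE

Orientations are given as a unit quaternion [x, y, z, w].
In Python, from cell import state, cams, ticket gives the robot as it stands. The module is installed in compiled form; this text tells all that it offers.
- The arm moves only by the tool carry_out, never from a script. Its argument "steps" is text: rows parted by semicolons, each of 7 numbers parted by spaces: the turn, a rotation vector about the tool's x, y, z in fractions of the full range, 1 being 4 rad, then the shift along the tool's x, y, z in fractions of the full range, 1 being 0.8 m, then the closure, from -1 (fully open) to 1 (shut). A call has 1 to 5 rows; each row is the pose to reach, as a shift and turn from the pose commanded when the call began, along the tool's axes at that moment; what a row does not reach only later rows make up. A row lasts 1/12 s, in which the tool goes at most 41.7 mm and 7.16 degrees, less where a joint would pass 70% of its speed; a pose out of reach is approached as far as the arm can. A call with a gripper value outside its range is refused whole. The fingers move at their own pace and stop on an object; "grip_force" is the grip in N (left out, the last holds). Time passes only in rows, so rows that repeat a pose let the fingers close. It gives the time, the measured TCP pose, the force, the opening and the grip force at its end, in the units of the state.
- state(): the state, without advancing time (a new reading comes with each control period).
- cams.read_camera(name): name is "scene" or "top"; returns (picture, depth): 384x512x3 uint8, red, green, blue; 384x512 float32, m along the optical axis (not along the pixel's ray), 0 where there is no reading.
- cams.camera_model(name): a dict with "fx", "fy", "cx", "cy" (pixels), "rvec" (rotation vector, rad) and "tvec" (3), from world to camera coordinates, as OpenCV has them. Camera axes: x right, y down, z forward; pixel columns grow to the right and rows downward; lengths in m; the calibration is good to about 2 mm. A picture is of the moment at which its call begins. camera_model takes no time and is no camera call.
- ticket.close_job(): hands the job in; it is judged then, once.
The state is a dict: "time_s": time; "qpos": joint angles; "qvel": joint speeds; "joint_efforts": joint torques, N m; "tcp_pos": TCP position; "tcp_rot": TCP orientation; "contact_force": force on the tool from outside, world axes, zero at the start; "torque": the same for the moment, N m; "finger_gap": opening from 0.0 (shut) to 1.0 (fully open); "grip_force": force on a finger pad.
Only numpy, scipy, OpenCV 4.12 (cv2) and the standard library are available. Lean on these libraries where they do the work, as an engineer would, in place of code of your own. Each camera call takes 0.05 s, during which the arm holds its last target. There are 200 camera calls.

TASK

Clear up the microscope's lenses: set each of the four lenses with a coloured collar down in the round rest of the same colour, upright with its glass up and flat on the rest's floor inside the rim, and let go. They are glass, so do not drop them or knock them over. Leave the white-collared adapter and the red-lidded flux jar where they stand.

Things in the scene. Friction and masses are not known exactly. Their poses are not given: they have to be found in the camera images.
- yellow_lens: microscope lens, loose: upright black cylinder 56 mm in diameter and 36 mm tall, with a yellow collar around its upper 14 mm that shows from above as a yellow ring around a dark blue glass disc; about 70 to 200 g. Origin: centre of its underside; z up along its axis, the glass on top. Starts upright on the bench.
- red_lens: microscope lens, loose: upright black cylinder 52 mm in diameter and 44 mm tall, with a red collar around its upper 14 mm that shows from above as a red ring around a dark blue glass disc; about 70 to 200 g. Origin: centre of its underside; z up along its axis, the glass on top. Starts upright on the bench.
- blue_lens: microscope lens, loose: upright black cylinder 48 mm in diameter and 40 mm tall, with a blue collar around its upper 14 mm that shows from above as a blue ring around a dark blue glass disc; about 70 to 200 g. Origin: centre of its underside; z up along its axis, the glass on top. Starts upright on the bench.
- green_lens: microscope lens, loose: upright black cylinder 44 mm in diameter and 48 mm tall, with a green collar around its upper 14 mm that shows from above as a green ring around a dark blue glass disc; about 70 to 200 g. Origin: centre of its underside; z up along its axis, the glass on top. Starts upright on the bench.
- yellow_rest: yellow lens rest, fixed to the bench: shallow round yellow cup, 88 mm outside diameter, 10 mm tall, with a flat black rubber floor 74 mm across, 4 mm above the bench. Origin: centre of its underside, on the bench (z = 0).
- red_rest: red lens rest, fixed to the bench: shallow round red cup, 88 mm outside diameter, 10 mm tall, with a flat black rubber floor 74 mm across, 4 mm above the bench. Origin: centre of its underside, on the bench (z = 0).
- blue_rest: blue lens rest, fixed to the bench: shallow round blue cup, 88 mm outside diameter, 10 mm tall, with a flat black rubber floor 74 mm across, 4 mm above the bench. Origin: centre of its underside, on the bench (z = 0).
- green_rest: green lens rest, fixed to the bench: shallow round green cup, 88 mm outside diameter, 10 mm tall, with a flat black rubber floor 74 mm across, 4 mm above the bench. Origin: centre of its underside, on the bench (z = 0).
- plain_adapter: look-alike to be left alone, loose: an upright adapter like the lenses, 50 mm in diameter and 40 mm tall, but with a white collar; no rest belongs to it. Origin: centre of its underside, z up.
- flux_jar: jar to be left alone, loose: upright amber glass jar with a plain closed red lid (no glass disc on top), 50 mm in diameter and 44 mm tall. Origin: centre of its underside, z up. (Unlisted, fixed, among the things: a circuit board and a screw tray, each under 90 mm long and 20 mm tall. All these stand 100 mm or more apart, centre to centre; taller equipment only beyond x = 0.75 and at the sides.)
There are look-alikes about, which are no part of the job. What is shaped like the yellow_rest but pink is not meant.

How it is judged:
By the outcome, as a careful person would: the job done as asked, in the order asked, and still so for the second after the job is handed in, with the robot touching nothing.
It also fails if it takes over 120 s, if anything falls off the work surface, if the arm or the gripper's body presses on something with over 40 N, if the wrist force passes 120 N, or if a joint passes its speed limit or range.

## Working session

There is one attempt and no reset: what is moved stays moved. The work goes in short steps, Python scripts to look and compute and a tool call to move; the robot and the scene stay as the last step left them, time stands still between calls to the robot, and variables do not carry over. Pictures are saved under pics/ and viewed, at most 14 in all, crops included, and the job is handed in when it is done.

Besides the shell and the picture viewer there is one more tool, called after "Emit:" as a command line: name --argument value ..., lists and objects as JSON in quotes. carry_out: Moves the arm, as the interface text tells. Its arguments: {"type":"object","properties":{"steps":{"type":"string"},"grip_force":{"type":"number"}},"required":["steps"]}

```bash
mkdir -p pics && python3 - <<'E'
from cell import state,cams
import cv2,numpy as np
print(state())
for n in("top","scene"):
    p,d=cams.read_camera(n);cv2.imwrite(f"pics/{n}0.png",p[:,:,::-1]);np.savez(f"{n}0.npz",p=p,d=d);print(n,cams.camera_model(n))
E
```

```text
{'time_s': 0.0, 'qpos': array([ 1.04649099e+00,  2.07441052e-01,  1.54298630e+00,  3.03974712e-05,
        1.39352809e+00, -1.50490042e-01]), 'qvel': array([ 0.00119893,  0.00202798, -0.00220889, -0.00017901, -0.00088496,
        0.0012081 ]), 'joint_efforts': array([ 6.95440776e-04, -3.83032250e+01, -2.91596335e+01, -1.92826365e-04,
        1.06217450e-02,  2.00316811e-05]), 'tcp_pos': array([0.20978396, 0.53496215, 0.40349801]), 'tcp_rot': array([ 1.85823815e-01,  9.82582370e-01, -1.10983897e-03, -4.05195492e-04]), 'contact_force': array([ 0.32912782,  0.00539207, -0.41042146]), 'torque': array([-0.09153311, -0.01894643,  0.0790432 ]), 'grip_force': 0.0, 'finger_gap': 0.9973740514311187}
top {'fx': 431.2158653647291, 'fy': 431.2158653647291, 'cx': 248.16609543608928, 'cy': 192.27647637598758, 'rvec': array([ 2.14742942, -2.16133094,  0.13301067]), 'tvec': array([-0.00191108,  0.47002674,  1.23715587])}
scene {'fx': 367.92746329851843, 'fy': 367.92746329851843, 'cx': 253.24827771281602, 'cy': 193.22223297862328, 'rvec': array([ 1.48072955,  2.0872223 , -0.83286   ]), 'tvec': array([ 0.14405501, -0.30180375,  1.42344783])}
```

View pics/top0.png

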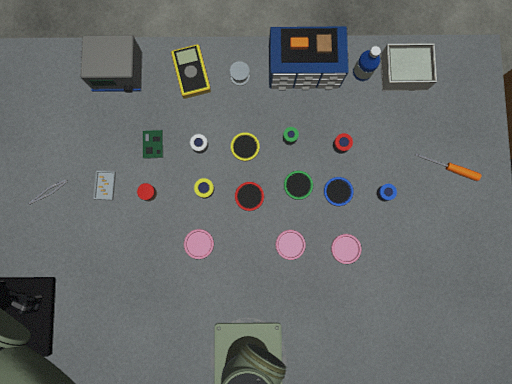

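View pics/scene0.png

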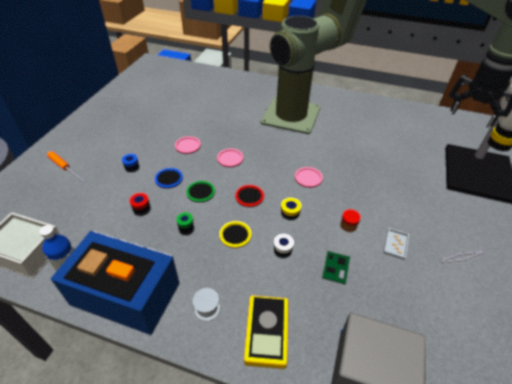

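The top view shows lenses at yellow (204,188), red (343,143), blue (388,192) and green (291,135). The rests are at yellow (245,146), red (249,196), green (298,184) and blue (338,191). The decoys are the white adapter (199,143), the jar (146,192) and three pink cups near row 245.

```bash
cat > h.py <<'E'
import cv2,numpy as np
from cell import cams
from scipy.spatial.transform import Rotation as Ro
H=dict(yellow=.036,red=.044,blue=.040,green=.048)
HUE=dict(yellow=(22,38),red=(0,8),blue=(105,125),green=(45,85))
def cast(n,uv,z):
    m=cams.camera_model(n);K=np.array([[m['fx'],0,m['cx']],[0,m['fy'],m['cy']],[0,0,1]])
    R=Ro.from_rotvec(m['rvec']).as_matrix();c=-R.T@m['tvec']
    r=R.T@np.linalg.solve(K,[uv[0],uv[1],1]);return (c+r*(z-c[2])/r[2])[:2]
def blobs(p,col,roi):
    hsv=cv2.cvtColor(p,cv2.COLOR_RGB2HSV);h,s,v=cv2.split(hsv);lo,hi=HUE[col]
    m=(((h>=lo)&(h<=hi))|((col=='red')&(h>172)))&(s>140)&(v>60)
    m=m.astype(np.uint8)*255;x0,y0,x1,y1=roi;k=np.zeros_like(m);k[y0:y1,x0:x1]=m[y0:y1,x0:x1]
    cs,hi_=cv2.findContours(k,cv2.RETR_CCOMP,cv2.CHAIN_APPROX_NONE);o=[]
    for i,c in enumerate(cs):
        if len(c)<12: continue
        (x,y),ax,_=cv2.fitEllipse(c);o.append((hi_[0][i][3]>=0,np.array([x,y]),ax))
    return o
E
python3 - <<'E'
from h import *
for n,roi in(("top",(120,110,420,220)),("scene",(100,140,375,260))):
    p=np.load(n+"0.npz")['p']
    for c in H:
        for hole,uv,ax in blobs(p,c,roi):
            z=.010 if max(ax)>22 else H[c]
            print(n,c,"hole" if hole else "out",uv.round(1),np.round(ax,1),cast(n,uv,z).round(4))
E
```

```text
top yellow out [203.6 187.6] [17.8 18.5] [0.4838 0.1255]
top yellow hole [203.2 187.2] [12.2 12.8] [0.4851 0.1266]
top yellow out [244.6 146.2] [27.2 27.5] [0.6131 0.0051]
top yellow hole [244.6 146.1] [23.9 24.3] [0.6135 0.0049]
top red out [145.3 191.2] [15.9 16.2] [0.4734 0.2941]
top red out [249.  195.8] [28.  28.1] [ 0.4618 -0.0072]
top red hole [249.  195.9] [24.5 24.9] [ 0.4617 -0.0073]
top red out [343.2 141.8] [16.7 17.6] [ 0.6164 -0.2859]
top red hole [343.6 141.4] [10.7 11. ] [ 0.6174 -0.2872]
top blue out [387.7 191.6] [15.4 16.6] [ 0.4681 -0.4111]
top blue hole [388.1 191.5] [ 9.3 10. ] [ 0.4682 -0.4123]
top blue out [338.2 190.9] [27.8 28.5] [ 0.4748 -0.2735]
top blue hole [338.2 191. ] [24.1 24.9] [ 0.4745 -0.2735]
top green out [297.9 184.5] [26.2 26.8] [ 0.495  -0.1537]
top green out [160.5 144.5] [0. 1.] [0.611  0.2518]
top green out [150.1 137.5] [2.4 6.5] [0.6322 0.283 ]
top green out [161.  131.6] [2.2 4.1] [0.6497 0.251 ]
top green out [141.7 128.9] [15.4 15.9] [0.6585 0.3084]
top green out [290.7 133.9] [12.6 13.6] [ 0.6403 -0.1315]
top green hole [290.6 133.5]
[... 556 characters left out ...]
cene blue out [283.4 241.5] [3.3 5.6] [0.6209 0.1431]
scene blue out [129.6 248.4] [ 9.9 87.6] [ 0.756  -0.2367]
scene blue out [290.9 204.5] [3.4 6.9] [0.4887 0.1279]
scene blue out [168.2 177.5] [18.9 27.3] [ 0.4804 -0.2701]
scene blue hole [168.2 177.3] [13.2 21.2] [ 0.5064 -0.2514]
scene blue out [129.2 159.7] [11.8 14.8] [ 0.4756 -0.4059]
scene green out [334.3 256.5] [ 6.1 25.1] [0.601  0.2774]
scene green hole [330.7 256.3] [5.7 6. ] [0.6315 0.2673]
scene green out [184.2 219.1] [12.6 15.4] [ 0.6448 -0.1279]
scene green hole [184.2 217.8] [5.8 6.9] [ 0.6406 -0.13  ]
scene green out [200.2 191. ] [19.5 27. ] [ 0.5007 -0.1508]
scene green hole [200.  190.5] [15.3 22.5] [ 0.4989 -0.1523]
```

The rows are not in the units I measure in: shifts go in shares of 0.8 m and turns go in shares of 4 rad. I convert before sending: -0.374 rad / 4 = -0.0935.

Emit:
carry_out --steps "0 0 -0.025 0 0 0 -1; 0 0 -0.05 0 0 0 -1; 0 0 -0.075 0 0 0 -1; 0 0 -0.0935 0 0 0 -1; 0 0 -0.0935 0 0 0 -1" --grip_force 40

```text
time_s: 0.52
tcp_pos: [0.2099, 0.5351, 0.404]
tcp_rot: [-0.001, 1.0, -0.001, -0.0]
contact_force: [1.3, 0.4, -0.1]
finger_gap: 1.002
grip_force: 0.0
```

To row units: -0.163 m / 0.8 = -0.2038, -0.11 m / 0.8 = -0.1375.

Emit:
carry_out --steps "0 0 0 -0.0275 -0.0413 0 -1; 0 0 0 -0.055 -0.0825 0 -1; 0 0 0 -0.0825 -0.1225 0 -1; 0 0 0 -0.11 -0.1625 0 -1; 0 0 0 -0.1375 -0.2038 0 -1"

```text
time_s: 0.93
tcp_pos: [0.3204, 0.3708, 0.4044]
tcp_rot: [0.001, 1.0, -0.0, -0.0]
contact_force: [1.0, 0.4, -0.2]
finger_gap: 1.005
grip_force: 0.0
```

To row units: -0.163 m / 0.8 = -0.2038, -0.13 m / 0.8 = -0.1625.

Emit:
carry_out --steps "0 0 0 -0.0275 -0.0413 0.025 -1; 0 0 0 -0.055 -0.0825 0.0375 -1; 0 0 0 -0.0825 -0.1225 0.05 -1; 0 0 0 -0.11 -0.1625 0.0625 -1; 0 0 0 -0.1375 -0.2038 0.075 -1"

```text
time_s: 1.35
tcp_pos: [0.4305, 0.2075, 0.3441]
tcp_rot: [0.001, 1.0, 0.0, 0.0]
contact_force: [1.1, 0.1, 0.2]
finger_gap: 0.994
grip_force: 0.0
```

To row units: -0.082 m / 0.8 = -0.1025, -0.066 m / 0.8 = -0.0825.

Emit:
carry_out --steps "0 0 0 -0.0188 -0.0275 0.025 -1; 0 0 0 -0.0375 -0.055 0.0375 -1; 0 0 0 -0.0563 -0.0825 0.05 -1; 0 0 0 -0.0688 -0.1025 0.0625 -1; 0 0 0 -0.0688 -0.1025 0.0625 -1"

```text
time_s: 1.77
tcp_pos: [0.4858, 0.1245, 0.2926]
tcp_rot: [0.003, 1.0, -0.001, -0.001]
contact_force: [0.3, -0.8, -0.2]
finger_gap: 1.001
grip_force: 0.0
```

To row units: 0.11 m / 0.8 = 0.1375, 0.002 m / 0.8 = 0.0025.

Emit:
carry_out --steps "0 0 0 0.0013 0.0025 0.0375 -1; 0 0 0 0.0013 0.0025 0.075 -1; 0 0 0 0.0013 0.0025 0.1063 -1; 0 0 0 0.0013 0.0025 0.1313 -1; 0 0 0 0.0013 0.0025 0.1375 -1"

```text
time_s: 2.18
tcp_pos: [0.4816, 0.1297, 0.1814]
tcp_rot: [0.0, 1.0, -0.0, -0.004]
contact_force: [-0.7, 0.2, -0.7]
finger_gap: 1.002
grip_force: 0.0
```

Emit:
carry_out --steps "0 0 0 0 0 0 -0.2; 0 0 0 0 0 0 0.2; 0 0 0 0 0 0 0.6; 0 0 0 0 0 0 1; 0 0 0 0 0 0 1"

```text
time_s: 2.6
tcp_pos: [0.4852, 0.1296, 0.1865]
tcp_rot: [-0.0, 1.0, 0.0, 0.002]
contact_force: [1.2, 2.0, 4.4]
finger_gap: 0.636
grip_force: 43.2
```

Emit:
carry_out --steps "0 0 0 0 0 0 1; 0 0 0 0 0 0 1; 0 0 0 0 0 0 1; 0 0 0 0 0 0 1; 0 0 0 0 0 0 1"

```text
time_s: 3.02
tcp_pos: [0.4852, 0.1296, 0.1865]
tcp_rot: [-0.0, 1.0, 0.0, 0.002]
contact_force: [-1.2, 1.7, 6.7]
finger_gap: 0.636
grip_force: 43.4
```

To row units: -0.09 m / 0.8 = -0.1125, -0.01 m / 0.8 = -0.0125.

Emit:
carry_out --steps "0 0 0 0 0 -0.0125 1; 0 0 0 0 0 -0.0375 1; 0 0 0 0 0 -0.0688 1; 0 0 0 0 0 -0.1 1; 0 0 0 0 0 -0.1125 1"

```text
time_s: 3.43
tcp_pos: [0.4851, 0.1295, 0.2783]
tcp_rot: [-0.0, 1.0, 0.0, 0.003]
contact_force: [2.0, 0.7, -2.0]
finger_gap: 0.639
grip_force: 42.8
```

To row units: -0.115 m / 0.8 = -0.1438, -0.11 m / 0.8 = -0.1375.

Emit:
carry_out --steps "0 0 0 -0.025 -0.025 0 1; 0 0 0 -0.0563 -0.0538 0 1; 0 0 0 -0.0875 -0.0838 0 1; 0 0 0 -0.1188 -0.1138 0 1; 0 0 0 -0.1438 -0.1375 0 1"

```text
time_s: 3.85
tcp_pos: [0.6001, 0.0176, 0.2744]
tcp_rot: [0.0, 1.0, -0.0, 0.0]
contact_force: [0.0, -0.4, -1.1]
finger_gap: 0.639
grip_force: 42.8
```

To row units: -0.014 m / 0.8 = -0.0175, -0.008 m / 0.8 = -0.01.

Emit:
carry_out --steps "0 0 0 -0.01 -0.01 0 1; 0 0 0 -0.0175 -0.0175 0 1; 0 0 0 -0.0175 -0.0175 0 1; 0 0 0 -0.0175 -0.0175 0 1; 0 0 0 -0.0175 -0.0175 0 1"

```text
time_s: 4.27
tcp_pos: [0.6119, 0.0065, 0.2741]
tcp_rot: [-0.001, 1.0, 0.0, -0.001]
contact_force: [-0.3, 0.2, -1.9]
finger_gap: 0.642
grip_force: 42.8
```

```bash
python3 - <<'E'
from cell import state
print({k:v.round(4) for k,v in state().items() if k in('tcp_pos','tcp_rot','qpos')})
from h import *
P=[]
for n in("scene","top"):
    p,d=cams.read_camera(n);P.append(p[100:270,100:360])
cv2.imwrite("pics/a.png",cv2.resize(np.vstack(P),None,fx=1.7,fy=1.7)[:,:,::-1])
E
```

```text
{'qpos': array([-1.3080e-01,  4.1500e-01,  1.5585e+00,  4.0000e-04,  1.1703e+00,
       -1.7031e+00]), 'tcp_pos': array([0.6119, 0.0065, 0.2741]), 'tcp_rot': array([-7.0e-04,  1.0e+00,  4.0e-04, -1.1e-03])}
```

View pics/a.png

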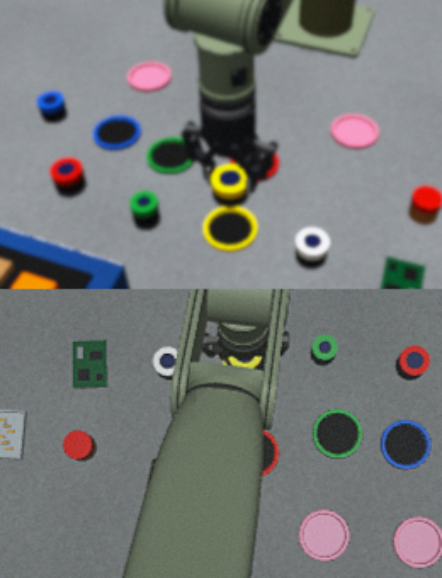

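The yellow lens is held upright between the fingers, above the yellow rest at crop (230,228). I'll lower it gently.

To row units: 0.077 m / 0.8 = 0.0963, 0.07 m / 0.8 = 0.0875.

Emit:
carry_out --steps "0 0 0 -0.0025 -0.0013 0.0375 1; 0 0 0 -0.0025 -0.0013 0.0688 1; 0 0 0 -0.0025 -0.0013 0.0875 1; 0 0 0 -0.0025 -0.0013 0.0963 1; 0 0 0 -0.0025 -0.0013 0.0963 1"

```text
time_s: 4.78
tcp_pos: [0.6136, 0.0052, 0.1955]
tcp_rot: [-0.001, 1.0, 0.0, -0.002]
contact_force: [-0.0, 0.3, -1.4]
finger_gap: 0.638
grip_force: 42.8
```

To row units: 0.004 m / 0.8 = 0.005, 0.002 m / 0.8 = 0.0025.

Emit:
carry_out --steps "0 0 0 0 0 0.0013 1; 0 0 0 0 0 0.0025 1; 0 0 0 0 0 0.0038 1; 0 0 0 0 0 0.005 1; 0 0 0 0 0 0.005 1"

```text
time_s: 5.2
tcp_pos: [0.6154, 0.0043, 0.1944]
tcp_rot: [-0.0, 1.0, -0.0, 0.001]
contact_force: [0.3, 0.2, -1.2]
finger_gap: 0.642
grip_force: 42.8
```

To row units: 0.002 m / 0.8 = 0.0025, 0.001 m / 0.8 = 0.0013.

Emit:
carry_out --steps "0 0 0 0 0 0.0013 1; 0 0 0 0 0 0.0025 1; 0 0 0 0 0 0.0025 1; 0 0 0 0 0 0.0025 1"

```text
time_s: 5.53
tcp_pos: [0.615, 0.0043, 0.1915]
tcp_rot: [-0.0, 1.0, -0.0, -0.0]
contact_force: [-0.4, 0.0, -0.9]
finger_gap: 0.639
grip_force: 42.8
```

To row units: 0.001 m / 0.8 = 0.0013.

Emit:
carry_out --steps "0 0 0 0 0 0.0013 1; 0 0 0 0 0 0.0013 1; 0 0 0 0 0 0.0013 1"

```text
time_s: 5.78
tcp_pos: [0.6151, 0.0043, 0.1907]
tcp_rot: [-0.0, 1.0, -0.0, 0.0]
contact_force: [0.3, -0.7, -2.6]
finger_gap: 0.64
grip_force: 43.0
```

To row units: 0.001 m / 0.8 = 0.0013.

Emit:
carry_out --steps "0 0 0 0 0 0.0013 1; 0 0 0 0 0 0.0013 1; 0 0 0 0 0 0.0013 1"

```text
time_s: 6.03
tcp_pos: [0.6152, 0.0044, 0.1906]
tcp_rot: [-0.0, 1.0, -0.0, -0.0]
contact_force: [-2.5, 0.4, 5.5]
finger_gap: 0.639
grip_force: 43.5
```

Contact shows as a force of +5.5 N at the predicted height, so I'll release.

Emit:
carry_out --steps "0 0 0 0 0 0 0.1; 0 0 0 0 0 0 -0.3; 0 0 0 0 0 0 -0.7; 0 0 0 0 0 0 -1; 0 0 0 0 0 0 -1"

```text
time_s: 6.45
tcp_pos: [0.6151, 0.0043, 0.1895]
tcp_rot: [-0.0, 1.0, -0.0, 0.0]
contact_force: [0.6, -0.3, -0.4]
finger_gap: 0.997
grip_force: 0.0
```

To row units: -0.11 m / 0.8 = -0.1375, -0.095 m / 0.8 = -0.1188.

Emit:
carry_out --steps "0 0 0 0 0 -0.0125 -1; 0 0 0 0 0 -0.0438 -1; 0 0 0 0 0 -0.0813 -1; 0 0 0 0 0 -0.1188 -1; 0 0 0 0 0 -0.1375 -1"

```text
time_s: 6.87
tcp_pos: [0.6164, 0.0043, 0.3047]
tcp_rot: [-0.0, 1.0, -0.0, 0.003]
contact_force: [-0.3, -0.9, 0.3]
finger_gap: 0.997
grip_force: 0.0
```

To row units: -0.135 m / 0.8 = -0.1688, -0.026 m / 0.8 = -0.0325.

Emit:
carry_out --steps "0 0 0 -0.0075 -0.0375 0 -1; 0 0 0 -0.015 -0.0813 0 -1; 0 0 0 -0.0238 -0.125 0 -1; 0 0 0 -0.0325 -0.1688 0 -1; 0 0 0 -0.0325 -0.1688 0 -1"

```text
time_s: 7.28
tcp_pos: [0.642, -0.137, 0.3011]
tcp_rot: [0.003, 1.0, -0.002, 0.002]
contact_force: [0.5, 0.1, 0.5]
finger_gap: 0.999
grip_force: 0.0
```

```bash
cat > look.py <<'E'
import sys
from cell import state
from h import *
s=state();print(s['tcp_pos'].round(4),s['tcp_rot'].round(4))
P={}
for n,roi in(("top",(120,110,420,220)),("scene",(100,140,375,260))):
    P[n]=p=cams.read_camera(n)[0]
    for c in sys.argv[2:]:
        for hole,uv,ax in blobs(p,c,roi):
            if max(ax)<7: continue
            print(n,c,"hole" if hole else "out",uv.round(1),np.round(ax,1),"lens z",cast(n,uv,H[c]).round(4),"on rest",cast(n,uv,H[c]+.004).round(4),"rest",cast(n,uv,.01).round(4))
cv2.imwrite(f"pics/{sys.argv[1]}.png",cv2.resize(np.vstack([P["scene"][120:260,100:380],P["top"][110:250,120:400]]),None,fx=2,fy=2)[:,:,::-1])
E
python3 look.py b green yellow
```

```text
[ 0.642  -0.137   0.3011] [ 0.0027  1.     -0.0023  0.0018]
top green out [312.  187.7] [ 3.2 13.8] lens z [ 0.4797 -0.1901] on rest [ 0.4792 -0.1895] rest [ 0.4849 -0.1957]
top green out [146.4 143.9] [ 7.7 30.2] lens z [0.613  0.2932] on rest [0.6121 0.2923] rest [0.6223 0.3025]
top green out [158.1 131.2] [2.3 7.1] lens z [0.6511 0.2598] on rest [0.65   0.2589] rest [0.6616 0.268 ]
top yellow out [244.6 146.2] [27.2 27.6] lens z [0.607  0.0046] on rest [0.606  0.0046] rest [0.6131 0.0049]
top yellow hole [244.7 145.9] [22.6 23. ] lens z [0.6079 0.0044] on rest [0.6069 0.0044] rest [0.6141 0.0047]
top yellow hole [244.8 143. ] [12.1 12.6] lens z [0.6167 0.0042] on rest [0.6157 0.0042] rest [0.623  0.0045]
scene green out [334.2 256.5] [ 6.1 24.9] lens z [0.6291 0.2758] on rest [0.632  0.2756] rest [0.601  0.2773]
scene green out [184.1 219.5] [13.2 15.3] lens z [ 0.646  -0.1276] on rest [ 0.6489 -0.1257] rest [ 0.6188 -0.1462]
scene green out [188.6 192.7] [ 3.1 11.3] lens z [ 0.5512 -0.1606] on rest [ 0.5546 -0.1584] rest [ 0.5193 -0.1808]
scene green out [202.8 191.3] [17.  20.9] lens z [ 0.5322 -0.1245] on rest [ 0.5357 -0.1225] rest [ 0.4993 -0.1429]
scene yellow out [234.9 233.1] [28.1 30.3] lens z [0.6347 0.014 ] on rest [0.6376 0.0152] rest [0.616  0.0062]
scene yellow hole [235.3 236.3] [13.1 22.3] lens z [0.6442 0.0185] on rest [0.6471 0.0197] rest [0.6258 0.0109]
scene yellow hole [234.3 226.1] [ 9.5 12. ] lens z [0.6129 0.0039] on rest [0.6159 0.0051] rest [ 0.5935 -0.0042]
```

View pics/b.png

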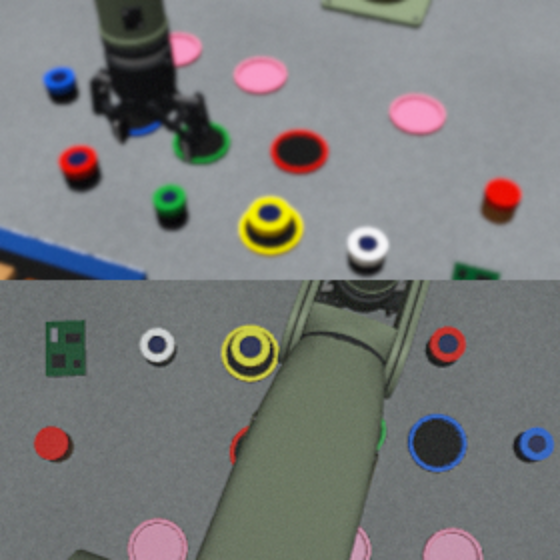

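Yellow stands in its rest: lens at crop (270,213) over the rest at (270,225), centred within 2 mm. Next is green.

To row units: 0.065 m / 0.8 = 0.0813, 0.06 m / 0.8 = 0.075.

Emit:
carry_out --steps "0 0 0 0 0 0 -1; 0 0 0 0 0 0.0375 -1; 0 0 0 0 0 0.075 -1; 0 0 0 0 0 0.0813 -1; 0 0 0 0 0 0.0813 -1"

```text
time_s: 7.8
tcp_pos: [0.6394, -0.1285, 0.2315]
tcp_rot: [-0.001, 1.0, 0.001, -0.004]
contact_force: [0.4, -0.1, 1.3]
finger_gap: 1.004
grip_force: 0.0
```

To row units: 0.047 m / 0.8 = 0.0588, 0.045 m / 0.8 = 0.0563.

Emit:
carry_out --steps "0 0 0 0 0 0.025 -1; 0 0 0 0 0 0.0438 -1; 0 0 0 0 0 0.0563 -1; 0 0 0 0 0 0.0588 -1; 0 0 0 0 0 0.0588 -1"

```text
time_s: 8.22
tcp_pos: [0.6408, -0.1303, 0.187]
tcp_rot: [-0.0, 1.0, 0.0, -0.001]
contact_force: [0.7, -0.2, -0.5]
finger_gap: 0.998
grip_force: 0.0
```

Emit:
carry_out --steps "0 0 0 0 0 0 -0.2; 0 0 0 0 0 0 0.2; 0 0 0 0 0 0 0.6; 0 0 0 0 0 0 1; 0 0 0 0 0 0 1"

```text
time_s: 8.63
tcp_pos: [0.6417, -0.1309, 0.189]
tcp_rot: [-0.0, 1.0, -0.0, 0.001]
contact_force: [0.7, -0.6, 3.4]
finger_gap: 0.508
grip_force: 41.1
```

Emit:
carry_out --steps "0 0 0 0 0 0 1; 0 0 0 0 0 0 1; 0 0 0 0 0 0 1; 0 0 0 0 0 0 1; 0 0 0 0 0 0 1"

```text
time_s: 9.05
tcp_pos: [0.6417, -0.1309, 0.1889]
tcp_rot: [-0.0, 1.0, -0.0, 0.001]
contact_force: [0.0, 0.2, 5.8]
finger_gap: 0.505
grip_force: 41.1
```

To row units: -0.09 m / 0.8 = -0.1125, -0.08 m / 0.8 = -0.1.

Emit:
carry_out --steps "0 0 0 0 0 -0.0125 1; 0 0 0 0 0 -0.0375 1; 0 0 0 0 0 -0.0688 1; 0 0 0 0 0 -0.1 1; 0 0 0 0 0 -0.1125 1"

```text
time_s: 9.47
tcp_pos: [0.642, -0.1308, 0.2814]
tcp_rot: [-0.0, 1.0, -0.001, 0.002]
contact_force: [1.6, -0.5, 0.0]
finger_gap: 0.502
grip_force: 40.8
```

To row units: 0.146 m / 0.8 = 0.1825, 0.13 m / 0.8 = 0.1625.

Emit:
carry_out --steps "0 0 0 0.0375 -0.0063 0 1; 0 0 0 0.0813 -0.0125 0 1; 0 0 0 0.125 -0.02 0 1; 0 0 0 0.1625 -0.0263 0 1; 0 0 0 0.1825 -0.0275 0 1"

```text
time_s: 9.88
tcp_pos: [0.4914, -0.1523, 0.2761]
tcp_rot: [0.0, 1.0, 0.001, -0.003]
contact_force: [0.5, 0.1, -1.6]
finger_gap: 0.503
grip_force: 40.7
```

To row units: 0.07 m / 0.8 = 0.0875, 0.055 m / 0.8 = 0.0688.

Emit:
carry_out --steps "0 0 0 0 0 0 1; 0 0 0 0 0 0.0375 1; 0 0 0 0 0 0.0688 1; 0 0 0 0 0 0.0875 1; 0 0 0 0 0 0.0875 1"

```text
time_s: 10.3
tcp_pos: [0.4936, -0.1516, 0.2038]
tcp_rot: [-0.0, 1.0, 0.002, -0.004]
contact_force: [-0.1, 0.2, -1.1]
finger_gap: 0.505
grip_force: 40.9
```

To row units: 0.008 m / 0.8 = 0.01, 0.006 m / 0.8 = 0.0075.

Emit:
carry_out --steps "0 0 0 0 0 0.0038 1; 0 0 0 0 0 0.0075 1; 0 0 0 0 0 0.01 1; 0 0 0 0 0 0.01 1; 0 0 0 0 0 0.01 1"

```text
time_s: 10.72
tcp_pos: [0.4956, -0.1528, 0.2004]
tcp_rot: [-0.0, 1.0, -0.0, 0.001]
contact_force: [0.2, -0.3, -0.5]
finger_gap: 0.505
grip_force: 40.9
```

Settled at z = 0.2004, with contact expected near 0.193.

To row units: 0.006 m / 0.8 = 0.0075, 0.004 m / 0.8 = 0.005.

Emit:
carry_out --steps "0 0 0 0 0 0.0025 1; 0 0 0 0 0 0.005 1; 0 0 0 0 0 0.0075 1; 0 0 0 0 0 0.0075 1; 0 0 0 0 0 0.0075 1"

```text
time_s: 11.13
tcp_pos: [0.495, -0.1526, 0.1935]
tcp_rot: [-0.0, 1.0, 0.0, -0.0]
contact_force: [0.1, -0.1, -1.1]
finger_gap: 0.501
grip_force: 40.9
```

To row units: 0.001 m / 0.8 = 0.0013.

Emit:
carry_out --steps "0 0 0 0 0 0.0013 1; 0 0 0 0 0 0.0013 1; 0 0 0 0 0 0.0013 1"

```text
time_s: 11.38
tcp_pos: [0.4952, -0.1527, 0.1929]
tcp_rot: [-0.0, 1.0, -0.0, 0.0]
contact_force: [-0.3, 0.5, 1.5]
finger_gap: 0.502
grip_force: 41.1
```

To row units: 0.001 m / 0.8 = 0.0013.

Emit:
carry_out --steps "0 0 0 0 0 0.0013 1; 0 0 0 0 0 0.0013 1; 0 0 0 0 0 0.0013 1"

```text
time_s: 11.63
tcp_pos: [0.4953, -0.1527, 0.1929]
tcp_rot: [-0.0, 1.0, -0.0, -0.0]
contact_force: [-3.6, 1.3, 8.7]
finger_gap: 0.499
grip_force: 41.9
```

Emit:
carry_out --steps "0 0 0 0 0 0 0.1; 0 0 0 0 0 0 -0.3; 0 0 0 0 0 0 -0.7; 0 0 0 0 0 0 -1; 0 0 0 0 0 0 -1"

```text
time_s: 12.05
tcp_pos: [0.4951, -0.1527, 0.1915]
tcp_rot: [-0.0, 1.0, 0.0, -0.0]
contact_force: [-0.1, 0.0, -0.6]
finger_gap: 0.996
grip_force: 0.0
```

To row units: -0.11 m / 0.8 = -0.1375, -0.095 m / 0.8 = -0.1188.

Emit:
carry_out --steps "0 0 0 0 0 -0.0125 -1; 0 0 0 0 0 -0.0438 -1; 0 0 0 0 0 -0.0813 -1; 0 0 0 0 0 -0.1188 -1; 0 0 0 0 0 -0.1375 -1"

```text
time_s: 12.47
tcp_pos: [0.4962, -0.1532, 0.3061]
tcp_rot: [-0.0, 1.0, -0.001, 0.003]
contact_force: [1.5, 0.9, -0.3]
finger_gap: 1.003
grip_force: 0.0
```

To row units: -0.134 m / 0.8 = -0.1675, -0.123 m / 0.8 = -0.1538.

Emit:
carry_out --steps "0 0 0 -0.03 -0.0325 0 -1; 0 0 0 -0.0613 -0.0663 0 -1; 0 0 0 -0.0925 -0.1 0 -1; 0 0 0 -0.1238 -0.1338 0 -1; 0 0 0 -0.1538 -0.1675 0 -1"

```text
time_s: 12.88
tcp_pos: [0.6192, -0.2878, 0.3025]
tcp_rot: [-0.0, 1.0, -0.0, 0.0]
contact_force: [0.3, 0.5, -0.3]
finger_gap: 1.005
grip_force: 0.0
```

To row units: 0.065 m / 0.8 = 0.0813, 0.055 m / 0.8 = 0.0688.

Emit:
carry_out --steps "0 0 0 0 0 0 -1; 0 0 0 0 0 0.0375 -1; 0 0 0 0 0 0.0688 -1; 0 0 0 0 0 0.0813 -1; 0 0 0 0 0 0.0813 -1"

```text
time_s: 13.3
tcp_pos: [0.6164, -0.2854, 0.2328]
tcp_rot: [-0.0, 1.0, 0.002, -0.004]
contact_force: [-1.0, -0.5, -0.6]
finger_gap: 0.999
grip_force: 0.0
```

```bash
python3 look.py c red green | grep -v "^top red out"
```

```text
[ 0.6164 -0.2854  0.2328] [-1.0e-04  1.0e+00  2.2e-03 -3.5e-03]
top red hole [249.1 195.7] [24.4 24.9] lens z [ 0.4581 -0.0076] on rest [ 0.4576 -0.0076] rest [ 0.4621 -0.0075]
top green out [297.7 184.1] [25.8 26.6] lens z [ 0.4905 -0.1488] on rest [ 0.4899 -0.1483] rest [ 0.4961 -0.1531]
top green out [113.5  76.7] [ 38.5 129. ] lens z [0.8201 0.397 ] on rest [0.8184 0.3957] rest [0.8357 0.4095]
scene red out [350.6 217.4] [16.6 17.2] lens z [0.4835 0.2953] on rest [0.4872 0.2951] rest [0.4521 0.2976]
scene red out [138.7 200.5] [15.3 18.3] lens z [ 0.6231 -0.2814] on rest [ 0.6261 -0.2787] rest [ 0.5979 -0.3048]
scene red hole [138.2 198.9] [ 7.9 10.6] lens z [ 0.6181 -0.2861] on rest [ 0.6211 -0.2833] rest [ 0.5927 -0.3096]
scene red out [249.2 195.4] [21.  27.6] lens z [0.4985 0.0061] on rest [0.5021 0.0074] rest [ 0.4678 -0.0045]
scene red hole [249.2 195. ] [14.4 21.9] lens z [0.4973 0.0056] on rest [0.5009 0.0069] rest [ 0.4665 -0.005 ]
scene green out [334.2 256.5] [ 6.1 24.7] lens z [0.629  0.2757] on rest [0.632  0.2756] rest [0.601  0.2773]
scene green out [200.1 189.2] [24.7 25.7] lens z [ 0.5272 -0.1353] on rest [ 0.5307 -0.1333] rest [ 0.494  -0.1543]
scene green hole [200.2 191.2] [13.6 23.4] lens z [ 0.5343 -0.1317] on rest [ 0.5377 -0.1297] rest [ 0.5015 -0.1505]
```

View pics/c.png

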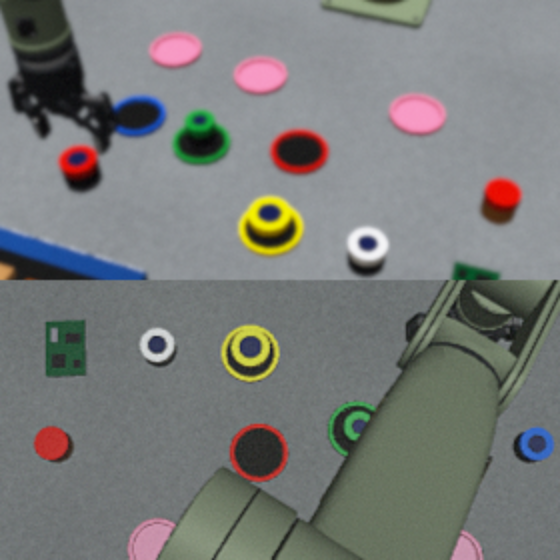

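Green stands centred in its rest at crop (200,130), and the red lens at (78,165) is untouched below the gripper.

To row units: 0.05 m / 0.8 = 0.0625, 0.045 m / 0.8 = 0.0563.

Emit:
carry_out --steps "0 0 0 0 0 0.025 -1; 0 0 0 0 0 0.0438 -1; 0 0 0 0 0 0.0563 -1; 0 0 0 0 0 0.0625 -1; 0 0 0 0 0 0.0625 -1"

```text
time_s: 13.82
tcp_pos: [0.6175, -0.2862, 0.1852]
tcp_rot: [-0.0, 1.0, 0.001, -0.001]
contact_force: [-0.0, -0.3, -0.8]
finger_gap: 0.992
grip_force: 0.0
```

Emit:
carry_out --steps "0 0 0 0 0 0 -0.2; 0 0 0 0 0 0 0.2; 0 0 0 0 0 0 0.6; 0 0 0 0 0 0 1; 0 0 0 0 0 0 1"

```text
time_s: 14.23
tcp_pos: [0.6188, -0.287, 0.1881]
tcp_rot: [-0.0, 1.0, -0.001, 0.001]
contact_force: [0.9, 0.3, 4.0]
finger_gap: 0.596
grip_force: 42.5
```

Emit:
carry_out --steps "0 0 0 0 0 0 1; 0 0 0 0 0 0 1; 0 0 0 0 0 0 1; 0 0 0 0 0 0 1; 0 0 0 0 0 0 1"

```text
time_s: 14.65
tcp_pos: [0.6188, -0.287, 0.1881]
tcp_rot: [-0.0, 1.0, -0.001, 0.001]
contact_force: [-0.4, -0.5, 5.1]
finger_gap: 0.596
grip_force: 42.5
```

To row units: -0.11 m / 0.8 = -0.1375, -0.085 m / 0.8 = -0.1063.

Emit:
carry_out --steps "0 0 0 0 0 -0.0125 1; 0 0 0 0 0 -0.0375 1; 0 0 0 0 0 -0.0688 1; 0 0 0 0 0 -0.1063 1; 0 0 0 0 0 -0.1375 1"

```text
time_s: 15.07
tcp_pos: [0.6176, -0.2863, 0.2973]
tcp_rot: [-0.0, 1.0, 0.001, -0.001]
contact_force: [0.8, -0.8, -1.3]
finger_gap: 0.593
grip_force: 42.1
```

To row units: 0.151 m / 0.8 = 0.1888, 0.12 m / 0.8 = 0.15.

Emit:
carry_out --steps "0 0 0 0.0188 0.0338 0 1; 0 0 0 0.04 0.0725 0 1; 0 0 0 0.0613 0.1113 0 1; 0 0 0 0.0838 0.15 0 1; 0 0 0 0.105 0.1888 0 1"

```text
time_s: 15.48
tcp_pos: [0.5323, -0.1341, 0.296]
tcp_rot: [0.0, 1.0, 0.0, -0.001]
contact_force: [0.7, 0.2, -1.9]
finger_gap: 0.601
grip_force: 42.2
```

To row units: 0.129 m / 0.8 = 0.1613, 0.118 m / 0.8 = 0.1475.

Emit:
carry_out --steps "0 0 0 0.0225 0.04 0 1; 0 0 0 0.045 0.08 0 1; 0 0 0 0.0675 0.12 0 1; 0 0 0 0.0825 0.1475 0 1; 0 0 0 0.09 0.1613 0 1"

```text
time_s: 15.9
tcp_pos: [0.4593, -0.0041, 0.2957]
tcp_rot: [-0.001, 1.0, 0.001, -0.002]
contact_force: [-0.9, -0.0, -1.6]
finger_gap: 0.59
grip_force: 42.2
```

To row units: 0.09 m / 0.8 = 0.1125, 0.06 m / 0.8 = 0.075.

Emit:
carry_out --steps "0 0 0 0 0 0 1; 0 0 0 0 0 0.0375 1; 0 0 0 0 0 0.075 1; 0 0 0 0 0 0.1125 1; 0 0 0 0 0 0.1125 1"

```text
time_s: 16.32
tcp_pos: [0.4593, -0.007, 0.2015]
tcp_rot: [0.0, 1.0, 0.001, -0.006]
contact_force: [-1.9, 0.5, -2.3]
finger_gap: 0.595
grip_force: 42.6
```

To row units: 0.006 m / 0.8 = 0.0075, 0.004 m / 0.8 = 0.005.

Emit:
carry_out --steps "0 0 0 0 0 0.0025 1; 0 0 0 0 0 0.005 1; 0 0 0 0 0 0.0075 1; 0 0 0 0 0 0.0075 1; 0 0 0 0 0 0.0075 1"

```text
time_s: 16.73
tcp_pos: [0.4629, -0.0069, 0.2021]
tcp_rot: [-0.0, 1.0, -0.0, 0.001]
contact_force: [0.7, -0.2, -1.4]
finger_gap: 0.595
grip_force: 42.6
```

To row units: 0.008 m / 0.8 = 0.01, 0.006 m / 0.8 = 0.0075.

Emit:
carry_out --steps "0 0 0 0 0 0.0025 1; 0 0 0 0 0 0.005 1; 0 0 0 0 0 0.0075 1; 0 0 0 0 0 0.01 1; 0 0 0 0 0 0.01 1"

```text
time_s: 17.15
tcp_pos: [0.4617, -0.0065, 0.1922]
tcp_rot: [-0.0, 1.0, 0.0, -0.001]
contact_force: [0.6, -0.4, -0.9]
finger_gap: 0.595
grip_force: 42.6
```

To row units: 0.001 m / 0.8 = 0.0013.

Emit:
carry_out --steps "0 0 0 0 0 0.0013 1; 0 0 0 0 0 0.0013 1; 0 0 0 0 0 0.0013 1"

```text
time_s: 17.4
tcp_pos: [0.4619, -0.0066, 0.192]
tcp_rot: [-0.0, 1.0, 0.0, -0.001]
contact_force: [-3.4, 0.3, 5.0]
finger_gap: 0.597
grip_force: 43.3
```

To row units: 0.001 m / 0.8 = 0.0013.

Emit:
carry_out --steps "0 0 0 0 0 0.0013 1; 0 0 0 0 0 0.0013 1; 0 0 0 0 0 0.0013 1"

```text
time_s: 17.65
tcp_pos: [0.462, -0.0066, 0.192]
tcp_rot: [-0.0, 1.0, 0.0, -0.001]
contact_force: [-5.9, 1.0, 14.0]
finger_gap: 0.595
grip_force: 44.4
```

To row units: -0.001 m / 0.8 = -0.0013.

Emit:
carry_out --steps "0 0 0 0 0 -0.0013 0.1; 0 0 0 0 0 -0.0013 -0.3; 0 0 0 0 0 -0.0013 -0.7; 0 0 0 0 0 -0.0013 -1; 0 0 0 0 0 -0.0013 -1"

```text
time_s: 18.07
tcp_pos: [0.4622, -0.0067, 0.1915]
tcp_rot: [-0.0, 1.0, -0.0, 0.0]
contact_force: [-0.2, -0.1, -0.5]
finger_gap: 0.997
grip_force: 0.0
```

To row units: -0.11 m / 0.8 = -0.1375, -0.095 m / 0.8 = -0.1188.

Emit:
carry_out --steps "0 0 0 0 0 -0.0125 -1; 0 0 0 0 0 -0.0438 -1; 0 0 0 0 0 -0.0813 -1; 0 0 0 0 0 -0.1188 -1; 0 0 0 0 0 -0.1375 -1"

```text
time_s: 18.48
tcp_pos: [0.4633, -0.0068, 0.3059]
tcp_rot: [-0.0, 1.0, -0.001, 0.003]
contact_force: [1.3, -0.7, 0.2]
finger_gap: 0.998
grip_force: 0.0
```

To row units: -0.17 m / 0.8 = -0.2125, -0.135 m / 0.8 = -0.1688.

Emit:
carry_out --steps "0 0 0 0 -0.0375 0 -1; 0 0 0 0 -0.0813 0 -1; 0 0 0 0 -0.125 0 -1; 0 0 0 0 -0.1688 0 -1; 0 0 0 0 -0.2125 0 -1"

```text
time_s: 18.9
tcp_pos: [0.4619, -0.1781, 0.3026]
tcp_rot: [-0.0, 1.0, -0.0, 0.001]
contact_force: [1.9, 1.0, -0.3]
finger_gap: 1.0
grip_force: 0.0
```

To row units: -0.175 m / 0.8 = -0.2188, -0.14 m / 0.8 = -0.175.

Emit:
carry_out --steps "0 0 0 0 -0.0438 0 -1; 0 0 0 0 -0.0875 0 -1; 0 0 0 0 -0.1313 0 -1; 0 0 0 0 -0.175 0 -1; 0 0 0 0 -0.2188 0 -1"

```text
time_s: 19.32
tcp_pos: [0.4618, -0.3534, 0.3024]
tcp_rot: [0.0, 1.0, -0.0, 0.0]
contact_force: [1.1, 0.3, 0.1]
finger_gap: 0.999
grip_force: 0.0
```

To row units: 0.065 m / 0.8 = 0.0813, -0.06 m / 0.8 = -0.075.

Emit:
carry_out --steps "0 0 0 -0.0038 -0.0375 0 -1; 0 0 0 -0.0075 -0.0688 0 -1; 0 0 0 -0.0075 -0.075 0.025 -1; 0 0 0 -0.0075 -0.075 0.0563 -1; 0 0 0 -0.0075 -0.075 0.0813 -1"

```text
time_s: 19.73
tcp_pos: [0.4679, -0.4127, 0.2364]
tcp_rot: [0.001, 1.0, -0.0, 0.0]
contact_force: [-0.0, 0.7, -0.3]
finger_gap: 0.999
grip_force: 0.0
```

```bash
python3 look.py d red blue | grep -v "^scene red out"
```

```text
[ 0.4679 -0.4127  0.2364] [ 6.e-04  1.e+00 -3.e-04  3.e-04]
top red out [248.8 194.8] [17.7 17.9] lens z [ 0.4609 -0.0068] on rest [ 0.4604 -0.0068] rest [ 0.4651 -0.0067]
top red hole [248.7 194.6] [11.  11.3] lens z [ 0.4613 -0.0066] on rest [ 0.4608 -0.0066] rest [ 0.4655 -0.0065]
top red out [145.3 191.2] [15.9 16.2] lens z [0.4734 0.2941] on rest [0.4728 0.2931] rest [0.4778 0.3024]
top red out [249.  195.8] [28.  28.1] lens z [ 0.4578 -0.0072] on rest [ 0.4573 -0.0072] rest [ 0.4619 -0.0072]
top red hole [249.1 195.8] [24.4 25. ] lens z [ 0.458  -0.0076] on rest [ 0.4575 -0.0076] rest [ 0.462  -0.0075]
top blue out [338.2 190.9] [27.8 28.5] lens z [ 0.471  -0.2672] on rest [ 0.4704 -0.2664] rest [ 0.4748 -0.2735]
top blue hole [338.2 191. ] [24.2 24.7] lens z [ 0.4708 -0.2671] on rest [ 0.4703 -0.2663] rest [ 0.4747 -0.2734]
scene red hole [249.2 196.4] [11.7 23.2] lens z [0.5023 0.0074] on rest [0.5059 0.0086] rest [ 0.4717 -0.0032]
scene red hole [249.6 184.6] [7.2 9.8] lens z [ 0.4565 -0.0075] on rest [ 0.4604 -0.0062] rest [ 0.4239 -0.0187]
scene blue out [129.1 248.2] [ 9.9 87.9] lens z [ 0.7724 -0.2198] on rest [ 0.7746 -0.2174] rest [ 0.7561 -0.2379]
scene blue out [234.2 226. ] [4.3 7.1] lens z [0.6158 0.0046] on rest [0.6188 0.0058] rest [ 0.5934 -0.0048]
scene blue out [168.3 177.5] [18.8 27.2] lens z [ 0.5072 -0.2507] on rest [ 0.5107 -0.2481] rest [ 0.4805 -0.27  ]
scene blue hole [168.2 177.3] [12.9 21.3] lens z [ 0.5063 -0.2515] on rest [ 0.5099 -0.2489] rest [ 0.4796 -0.2708]
scene blue out [129.2 159.7] [11.8 14.8] lens z [ 0.4756 -0.4059] on rest [ 0.4793 -0.4025] rest [ 0.4477 -0.4312]
```

View pics/d.png

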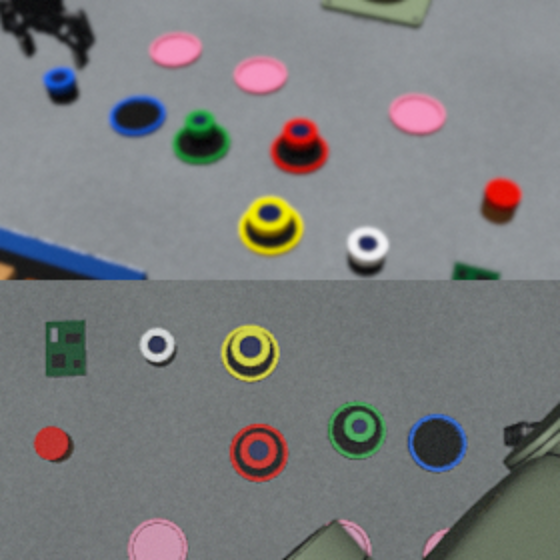

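Yellow, green and red all sit centred in their rests (lower half of the crop: (249,350), (357,430), (259,450)). Only blue remains, at crop (61,83).

To row units: 0.05 m / 0.8 = 0.0625, 0.045 m / 0.8 = 0.0563.

Emit:
carry_out --steps "0 0 0 0 0 0.0188 -1; 0 0 0 0 0 0.0375 -1; 0 0 0 0 0 0.0563 -1; 0 0 0 0 0 0.0625 -1; 0 0 0 0 0 0.0625 -1"

```text
time_s: 20.25
tcp_pos: [0.468, -0.4112, 0.1865]
tcp_rot: [-0.0, 1.0, 0.001, -0.001]
contact_force: [-0.0, 0.3, 0.1]
finger_gap: 1.003
grip_force: 0.0
```

Emit:
carry_out --steps "0 0 0 0 0 0 -0.2; 0 0 0 0 0 0 0.2; 0 0 0 0 0 0 0.6; 0 0 0 0 0 0 1; 0 0 0 0 0 0 1"

```text
time_s: 20.67
tcp_pos: [0.4688, -0.4124, 0.1885]
tcp_rot: [-0.0, 1.0, -0.001, 0.001]
contact_force: [0.3, 0.5, 4.8]
finger_gap: 0.55
grip_force: 41.8
```

Emit:
carry_out --steps "0 0 0 0 0 0 1; 0 0 0 0 0 0 1; 0 0 0 0 0 0 1; 0 0 0 0 0 0 1; 0 0 0 0 0 0 1"

```text
time_s: 21.08
tcp_pos: [0.4688, -0.4124, 0.1885]
tcp_rot: [-0.0, 1.0, -0.001, 0.001]
contact_force: [-0.3, 0.0, 6.1]
finger_gap: 0.55
grip_force: 41.8
```

To row units: -0.09 m / 0.8 = -0.1125, -0.08 m / 0.8 = -0.1.

Emit:
carry_out --steps "0 0 0 0 0 -0.0125 1; 0 0 0 0 0 -0.0375 1; 0 0 0 0 0 -0.0688 1; 0 0 0 0 0 -0.1 1; 0 0 0 0 0 -0.1125 1"

```text
time_s: 21.5
tcp_pos: [0.4689, -0.4124, 0.2807]
tcp_rot: [-0.0, 1.0, -0.002, 0.002]
contact_force: [0.6, -0.6, -0.2]
finger_gap: 0.543
grip_force: 41.4
```

To row units: 0.139 m / 0.8 = 0.1738, -0.002 m / 0.8 = -0.0025.

Emit:
carry_out --steps "0 0 0 -0.0025 0.0375 0 1; 0 0 0 -0.005 0.0813 0 1; 0 0 0 -0.0075 0.125 0 1; 0 0 0 -0.0088 0.1625 0 1; 0 0 0 -0.0088 0.1738 0 1"

```text
time_s: 21.92
tcp_pos: [0.4743, -0.2683, 0.2754]
tcp_rot: [-0.002, 1.0, 0.002, -0.002]
contact_force: [-1.0, 0.2, -1.3]
finger_gap: 0.547
grip_force: 41.5
```

To row units: 0.07 m / 0.8 = 0.0875, 0.055 m / 0.8 = 0.0688.

Emit:
carry_out --steps "0 0 0 0 0 0 1; 0 0 0 0 0 0.0375 1; 0 0 0 0 0 0.0688 1; 0 0 0 0 0 0.0875 1; 0 0 0 0 0 0.0875 1"

```text
time_s: 22.33
tcp_pos: [0.4733, -0.2726, 0.2027]
tcp_rot: [0.0, 1.0, 0.002, -0.003]
contact_force: [-0.1, 0.9, -0.5]
finger_gap: 0.547
grip_force: 41.5
```

To row units: 0.008 m / 0.8 = 0.01, 0.003 m / 0.8 = 0.0038.

Emit:
carry_out --steps "0 0 0 0 0 0.0038 1; 0 0 0 0 0 0.0075 1; 0 0 0 0 0 0.01 1; 0 0 0 0 0 0.01 1; 0 0 0 0 0 0.01 1"

```text
time_s: 22.75
tcp_pos: [0.4755, -0.2731, 0.1995]
tcp_rot: [-0.0, 1.0, -0.001, 0.001]
contact_force: [0.7, 0.1, -1.4]
finger_gap: 0.547
grip_force: 41.5
```

To row units: 0.006 m / 0.8 = 0.0075, 0.004 m / 0.8 = 0.005.

Emit:
carry_out --steps "0 0 0 0 0 0.0025 1; 0 0 0 0 0 0.005 1; 0 0 0 0 0 0.0075 1; 0 0 0 0 0 0.0075 1; 0 0 0 0 0 0.0075 1"

```text
time_s: 23.17
tcp_pos: [0.4751, -0.2726, 0.1926]
tcp_rot: [-0.0, 1.0, 0.0, -0.0]
contact_force: [0.1, 1.3, -0.6]
finger_gap: 0.543
grip_force: 41.4
```

To row units: 0.001 m / 0.8 = 0.0013.

Emit:
carry_out --steps "0 0 0 0 0 0.0013 1; 0 0 0 0 0 0.0013 1; 0 0 0 0 0 0.0013 1"

```text
time_s: 23.42
tcp_pos: [0.4752, -0.2726, 0.1925]
tcp_rot: [-0.0, 1.0, 0.0, -0.0]
contact_force: [-1.7, 1.6, 5.3]
finger_gap: 0.549
grip_force: 42.1
```

To row units: 0.001 m / 0.8 = 0.0013.

Emit:
carry_out --steps "0 0 0 0 0 0.0013 1; 0 0 0 0 0 0.0013 1; 0 0 0 0 0 0.0013 1"

```text
time_s: 23.67
tcp_pos: [0.4752, -0.2726, 0.1925]
tcp_rot: [-0.0, 1.0, 0.0, -0.0]
contact_force: [-4.5, 3.9, 12.1]
finger_gap: 0.546
grip_force: 42.7
```

To row units: -0.001 m / 0.8 = -0.0013.

Emit:
carry_out --steps "0 0 0 0 0 -0.0013 0.1; 0 0 0 0 0 -0.0013 -0.3; 0 0 0 0 0 -0.0013 -0.7; 0 0 0 0 0 -0.0013 -1; 0 0 0 0 0 -0.0013 -1"

```text
time_s: 24.08
tcp_pos: [0.4751, -0.2726, 0.1914]
tcp_rot: [-0.0, 1.0, 0.0, -0.0]
contact_force: [0.0, -0.1, 0.2]
finger_gap: 0.997
grip_force: 0.0
```

To row units: -0.13 m / 0.8 = -0.1625, -0.1 m / 0.8 = -0.125.

Emit:
carry_out --steps "0 0 0 0 0 -0.0125 -1; 0 0 0 0 0 -0.0438 -1; 0 0 0 0 0 -0.0813 -1; 0 0 0 0 0 -0.125 -1; 0 0 0 0 0 -0.1625 -1"

```text
time_s: 24.5
tcp_pos: [0.4751, -0.2726, 0.3241]
tcp_rot: [-0.0, 1.0, -0.0, 0.0]
contact_force: [1.1, -0.8, 0.5]
finger_gap: 0.999
grip_force: 0.0
```

To row units: -0.15 m / 0.8 = -0.1875, -0.13 m / 0.8 = -0.1625.

Emit:
carry_out --steps "0 0 0 0 -0.0375 0 -1; 0 0 0 0 -0.0813 0 -1; 0 0 0 0 -0.125 0 -1; 0 0 0 0 -0.1625 0 -1; 0 0 0 0 -0.1875 0 -1"

```text
time_s: 24.92
tcp_pos: [0.4748, -0.4255, 0.3228]
tcp_rot: [0.001, 1.0, -0.001, 0.0]
contact_force: [-0.4, -0.0, -0.5]
finger_gap: 0.998
grip_force: 0.0
```

```bash
python3 look.py e blue
```

```text
[ 0.4748 -0.4255  0.3228] [ 7.0e-04  1.0e+00 -1.1e-03  5.0e-04]
top blue out [338.2 190.9] [27.8 28.5] lens z [ 0.471  -0.2672] on rest [ 0.4704 -0.2664] rest [ 0.4748 -0.2735]
top blue hole [340.5 189.3] [9.6 9.7] lens z [ 0.4756 -0.2741] on rest [ 0.4751 -0.2733] rest [ 0.4796 -0.2805]
top blue hole [338.2 190.9] [22.9 23.4] lens z [ 0.471  -0.2673] on rest [ 0.4704 -0.2665] rest [ 0.4748 -0.2735]
scene blue out [129.1 248.2] [ 9.9 88.2] lens z [ 0.7725 -0.2199] on rest [ 0.7747 -0.2175] rest [ 0.7561 -0.2381]
scene blue out [234.2 226. ] [4.4 7.3] lens z [0.6159 0.0048] on rest [0.6189 0.0061] rest [ 0.5935 -0.0045]
scene blue out [168. 176.] [23.  26.3] lens z [ 0.5014 -0.2546] on rest [ 0.505 -0.252] rest [ 0.4746 -0.2741]
scene blue hole [168.4 178.4] [10.8 22.4] lens z [ 0.5107 -0.2484] on rest [ 0.5142 -0.2458] rest [ 0.4841 -0.2676]
```

View pics/e.png

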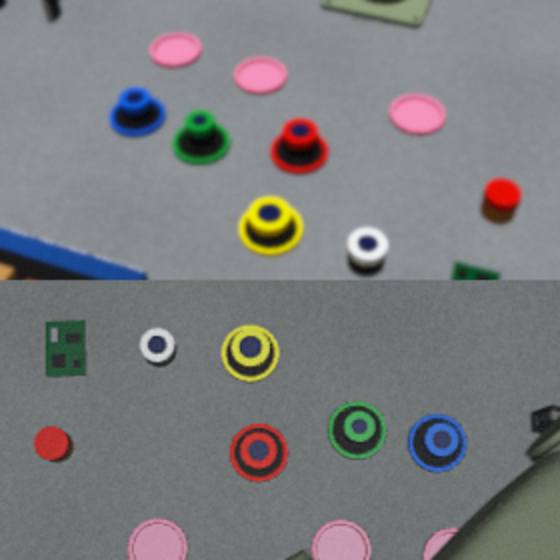

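All four lenses stand upright and centred in their rests (blue at crop (437,441)), and the adapter and jar have not moved.

```bash
python3 -c "
from cell import ticket
print(ticket.close_job())"
```

```text
the job is handed in; nothing more can be done
None
```

All four lenses are upright and centred in the rests of their own colours, the adapter and flux jar were left where they stood, and the job was handed in at about 25 s of the 120 s allowed.

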